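Wind back the ratchet painting turntable

ROBOT

A 6-joint arm with a two-finger parallel gripper is mounted at the origin on the work surface. World frame = base frame: x ahead of the robot, y to its left, z up, the work surface at z = 0. Lengths are in m, angles in rad, forces in N, time in s.
With the tool pointing down it reaches from about 0.425 to 1.125 m from the base axis. Payload 14.9 kg.
Tool frame: the origin (TCP) lies at the very end of the fingers, on their centre line; the grasp point (between the pads) lies 19 mm behind it; z points along the fingers, y is the line along which they close (so a half turn about z gives the same grasp; the last joint's range is limited). The gripper opens to 91 mm and grips with 3 to 60 N. Pads are 32 mm wide; open, the fingers measure 118 mm over their backs; the gripper's body (76 mm by 178 mm) begins 60 mm behind the grasp point.
Start: joints at [1.213, 0.379, 1.734, -0, 1.028, -0.033], TCP at [0.223, 0.663, 0.214] pointing down, gripper open.
Joint ranges: [-2.77, 2.77], [-0.74, 2.19], [0, 2.66], [-1.06, 4.2], [0.31, 2.87], [-3.08, 3.08]. Speed limits (rad/s): [1.89, 1.89, 2.39, 3.14, 3.14, 3.14].

INTERFACE

Orientations are given as a rotation vector (axis times angle).
In Python, from plant import env, kin, cams, order gives the robot as it stands. The module is installed in compiled form; this text tells all that it offers. Calls block until the motion is done:
- env.reach(position, orientation): joint-space move of the TCP to a pose.
- env.move_l(position, attitude=None, rate=0.15): straight line of the TCP; attitude=None keeps the orientation; rate is the mean speed in m/s.
- env.movej(angles): joint-space move.
- env.grip(opening, grasp_force=None): opening from 0.0 (shut) to 1.0 (fully open); grasp_force is the grip in N (None keeps the last); returns when the fingers have stopped.
- env.dwell(seconds).
- kin.solve_ik(position, orientation): joint angles nearest the present ones, or None.
- env.observe(): the state.
- cams.camera(name): name is "scene" or "top" or "wrist"; returns a dict with "pixels" (400x640x3 uint8, red, green, blue), "z_map" (400x640 float32, m along the optical axis (not along the pixel's ray), 0 where there is no reading), "fx", "fy", "cx", "cy" (pixels), "xyz" and "rotation" of the camera in the world; the wrist camera has in their place "mount" (4x4, takes a point from camera to tool coordinates, whose origin is the TCP and whose axes are the flange's). Camera axes: x right, y down, z forward; pixel columns grow to the right and rows downward; lengths in m; the calibration is good to about 2 mm. A picture is of the moment at which its call begins: read the wrist's pose just before it.
A pose or a line that the arm cannot do raises env.MotionError and nothing moves.
- order.hand_in(): hands the job in; it is judged then, once.
The state is a dict: "time": time; "joint_pos": joint angles; "dq": joint speeds; "joint_torque": joint torques, N m; "tcp_pos": TCP position; "eef_rot": TCP orientation; "ft_force": force on the tool from outside, world axes, zero at the start; "ft_torque": the same for the moment, N m; "width": opening from 0.0 (shut) to 1.0 (fully open); "grasp_force": force on a finger pad.
Only numpy, scipy, OpenCV 4.12 (cv2) and the standard library are available. Lean on these libraries where they do the work, as an engineer would, in place of code of your own. Each camera call takes 0.05 s, during which the arm holds its last target. There are 200 camera calls.

TASK

Wind this toy-painting turntable back to its start stop. Lift its holding pawl and flip it right over so that it stays back clear of the teeth, turn the table backwards (counter-clockwise seen from above) by its handle until its lug is pressed against the rubber stop lightly but firmly (5 to 10 N), without ever forcing it, then leave the table there and lay the pawl back down on the teeth. Never force the table against the engaged pawl, and leave the jar, the loose toy bird and the cup where they stand.

Things in the scene. Friction and masses are not known exactly. Their poses are not given: they have to be found in the camera images.
- board: Plywood base board 340 x 310 x 18 mm, screwed to the bench. Origin on the turntable's axis at bench height; at yaw 0 its x axis points away from the robot, y to the left; z up. The turntable it carries has 24 metal saw teeth, 9 mm high, on its upper face at radius 100 to 118 mm (tops 59 mm above the bench), and a toy bird fixed at its centre, within 40 mm of the axis, top 105 mm up.
- turntable: Round wooden turntable, 240 mm diameter, 14 mm thick, top face 50 mm above the bench; origin on its upright axis at bench height; turns with the table. Backwards = counter-clockwise from above = growing yaw, 1.1 to 2.5 rad from the start to the stop. Its bearing has about 0.25 N m of friction (3 N at the handle), and the table stays where it is left.
- handle_top (a point): Centre of the top of the turntable's black upright handle: a round grip 24 mm in diameter, from 56 to 101 mm above the bench, 80 mm from the axis, free to spin on its own pin so it turns inside a grasp. As the table goes back the handle travels along the arc on the board's -y side.
- lug (a point): Middle of the contact face of the steel lug that sticks out of the turntable's rim, 129 mm from the axis and 43 mm above the bench; the lug is 10 mm high and reaches from radius 112 to 140 mm; the face looks counter-clockwise.
- stop: Adjustable stop, fixed, set at a different angle each time: a steel angle 32 mm wide, 54 mm tall, at radius 122 to 154 mm beside the turntable's rim on the board's far side, with a rubber pad screwed 0 to 12 mm out towards the lug (not measured, differs each time). Origin on the turntable's axis at bench height, z up. The pad yields about 1 mm per 20 N and keeps its setting.
- stop_pad (a point): Where the middle of the rubber pad's contact face would be with the pad screwed right in, 129 mm from the axis and 43 mm above the bench; the lug meets the pad 0 to 12 mm short of this point, so the touch must be felt.
- pawl: Steel pawl 85 mm long, 14 mm wide; origin on its level axle, in the board's frame at x -85, y +109, z +66 mm; x axis to the tip, y along the axle. Engaged it lies level (0 to 0.11 rad) along the board's +x, tip in the teeth, blocking backward turning only. It swings up tip first, over the upright, to a limit at 1.85 rad where its weight keeps it; let go below 1.4 rad it falls back.
- pawl_grip (a point): Centre of the pawl's grip: a round cross stub 16 mm in diameter and 26 mm long, its length along the pawl's y axis, fixed to the pawl 62 mm along x and 22 mm along z from the axle (about 88 mm above the bench when engaged). Pinched on its two ends it can pivot between the fingers.
- paint_jar: Teal paint jar with a white lid, 60 mm diameter, 75 mm high, loose on the bench to the right of the board; bystander. Origin at its underside.
- spare_bird: Loose teal toy bird about 85 mm long, 80 mm high, standing on the bench to the right of the board; bystander. Origin at its underside.
- brush_cup: White empty cup 70 mm diameter, 80 mm high, on the bench to the left of the board; bystander. Origin at its underside.

How it is judged:
By the outcome, as a careful person would: the job done as asked, in the order asked, and still so for the second after the job is handed in, with the robot touching nothing.
It also fails if it takes over 72 s, if anything falls off the work surface, if the arm or the gripper's body presses on something with over 40 N, if the wrist force passes 120 N, or if a joint passes its speed limit or range.

## Working session

There is one attempt and no reset: what is moved stays moved. The work goes in short steps, each a Python script; the robot and the scene stay as the last script left them, time stands still between calls to the robot, and variables do not carry over. Pictures are saved under pics/ and viewed, at most 10 in all, crops included, and the job is handed in when it is done.

```bash
mkdir -p pics; cat > h.py <<'E'
from plant import env,kin,cams,order
import numpy as np,cv2
from scipy.spatial.transform import Rotation as R
def cloud(c):
    z=c["z_map"];v,u=np.mgrid[:400,:640]
    p=np.stack([(u-c["cx"])/c["fx"]*z,(v-c["cy"])/c["fy"]*z,z],-1)
    return p@Rm(c).T+np.array(c["xyz"])
def Rm(c):
    r=np.array(c["rotation"]); return r if r.shape==(3,3) else R.from_rotvec(r).as_matrix()
def save(n,c): cv2.imwrite("pics/"+n+".png",c["pixels"][:,:,::-1])
E
python3 - <<'E'
from h import *
for n in("top","scene"):
    c=cams.camera(n);save(n+"0",c);np.save(n+"_p.npy",cloud(c));np.save(n+"_rgb.npy",c["pixels"])
    print(n,c["xyz"],c["rotation"],c["fx"])
print(env.observe())
E
```

```text
top [0.4869362  0.01738758 1.02563706] [-2.17073693  2.23246867 -0.11744338] 496.3952491714578
scene [ 1.2229716  -0.21810968  0.83822966] [-2.03965672 -1.42457294  0.56671424] 405.82213294362185
{'time': 0.1, 'joint_pos': array([ 1.21269830e+00,  3.79348178e-01,  1.73472994e+00, -2.04074956e-05,
        1.02850774e+00, -3.33128773e-02]), 'dq': array([ 1.73784927e-04, -4.42363387e-03, -2.58904028e-03, -9.33276787e-04,
       -5.26301984e-05, -1.16897181e-03]), 'joint_torque': array([ 2.54874876e-04, -7.65040255e+01, -4.35287011e+01,  6.52023428e-02,
        3.98786925e-02, -2.56368861e-05]), 'tcp_pos': array([0.22326486, 0.66305755, 0.21335566]), 'eef_rot': array([-5.07887095e-01, -3.10008822e+00,  1.53559933e-03]), 'ft_force': array([-0.49021822, -0.83913346, -0.77881349]), 'ft_torque': array([-0.01938411, -0.00705431, -0.06378416]), 'grasp_force': 0.0, 'width': 1.002073421392166}
```

View pics/top0.png

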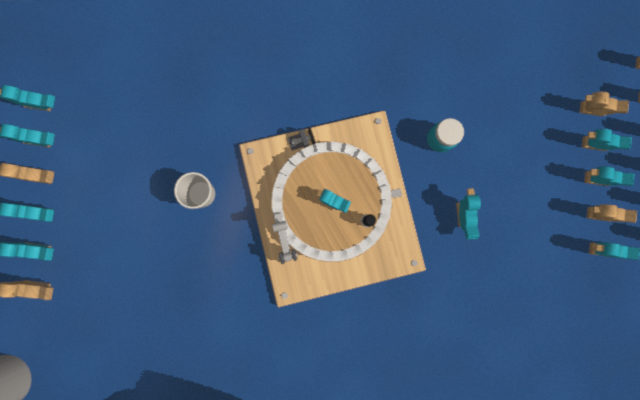

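View pics/scene0.png

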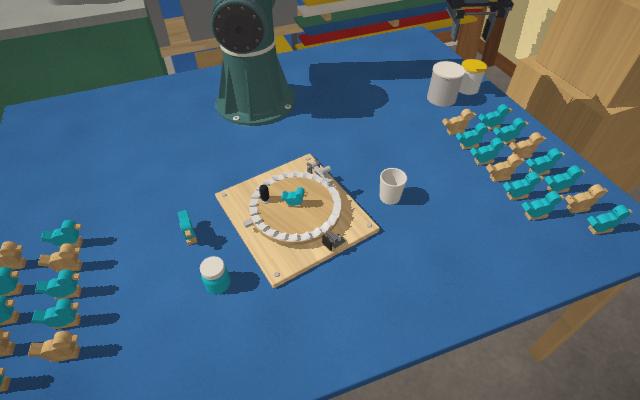

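The top view shows the board at a yaw of about +14°. In it are the pawl at (287,240), the stop at (300,138), the handle at (370,220) and the lug at (396,193). The cup is on the left at (195,190), and the jar (448,133) and bird (469,213) are on the right. Next I'll measure these.

```bash
python3 - <<'E'
from h import *
from scipy.optimize import least_squares
p=np.load("top_p.npy");rgb=np.load("top_rgb.npy").astype(int)
# board mask
z=p[...,2]
reg=np.zeros(z.shape,bool);reg[100:315,225:435]=1
b=reg&(z>.010)&(z<.075)&(rgb[...,0]>rgb[...,2])
b=b.astype(np.uint8);n,l,s,_=cv2.connectedComponentsWithStats(b);k=1+s[1:,4].argmax()
m=(l==k)&(abs(z-.018)<.006)
rect=cv2.minAreaRect((p[m][:,:2]*1000).astype(np.float32));print("board rect",rect)
t=reg&(z>.054)&(z<.064)&(rgb.max(-1)-rgb.min(-1)<40)&(rgb.min(-1)>120)
q=p[t][:,:2]
# restrict + robust fit
disc=reg&(abs(z-.050)<.004)&(rgb[...,0]>rgb[...,2]+30)
c0=p[disc][:,:2].mean(0);print("disc mean",c0,disc.sum())
r=least_squares(lambda x:np.hypot(*(q-x[:2]).T)-x[2],[*c0,.109],loss="soft_l1",f_scale=.004);print("teeth fit",r.x,len(q))
C=r.x[:2]
blk=reg&(rgb.max(-1)<60)
hd=blk&(z>.092)&(z<.108);h=p[hd][:,:2];print("handle",np.median(h,0),len(h),np.hypot(*(np.median(h,0)-C)),(h.min(0)+h.max(0))/2)
st=blk&(z>.045)&(z<.062);w=p[st][:,:2];d=np.hypot(*(w-C).T);w=w[(d>.118)];print("stop",np.median(w,0),len(w),w.min(0),w.max(0))
for u,v in [(370,220),(396,193),(300,138),(312,131),(287,240),(280,238),(289,257),(283,225)]:
    print(u,v,p[v,u].round(4),rgb[v,u], "r",np.hypot(*(p[v,u,:2]-C)).round(4))
im=cv2.imread("pics/top0.png")[100:310,225:435];cv2.imwrite("pics/topc.png",cv2.resize(im,None,fx=2.85,fy=2.85,interpolation=cv2.INTER_CUBIC))
E
```

```text
board rect ((546.482177734375, -37.05360412597656), (340.2191162109375, 309.92657470703125), 11.999075889587402)
disc mean [ 0.55608552 -0.03363509] 7116
teeth fit [ 0.55570785 -0.03497844  0.10873227] 972
handle [ 0.5142527  -0.10128796] 92 0.07820154612150652 [ 0.51428369 -0.10139081]
stop [0.68583257 0.0023261 ] 24 [ 0.66864065 -0.00329781] [0.7017009  0.01674265]
370 220 [ 0.5142 -0.103   0.0991] [41 42 44] r 0.0797
396 193 [ 0.5681 -0.1639  0.0455] [170 165 159] r 0.1295
300 138 [0.6839 0.0244 0.0424] [89 86 84] r 0.1412
312 131 [6.961e-01 1.000e-04 4.890e-02] [173 143 103] r 0.1447
287 240 [0.4813 0.0541 0.0704] [187 182 177] r 0.1161
280 238 [0.4855 0.0674 0.0712] [171 165 161] r 0.1241
289 257 [0.449  0.0509 0.0751] [167 162 157] r 0.137
283 225 [0.5093 0.0595 0.1052] [173 168 163] r 0.1053
```

View pics/topc.png

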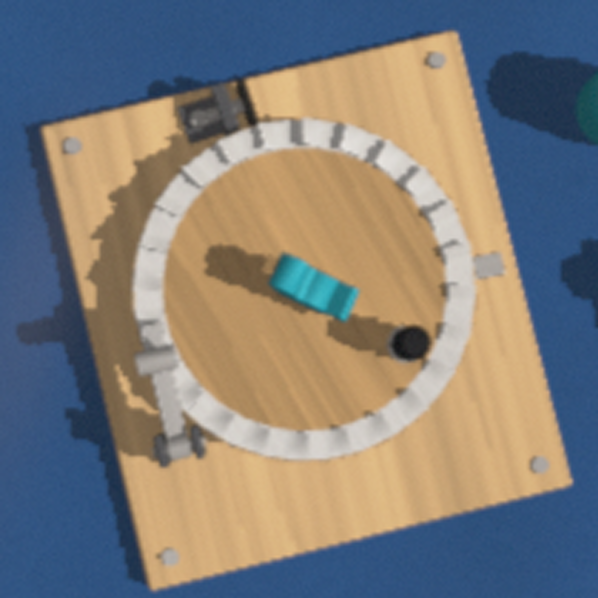

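```bash
cat >> h.py <<'E'
C=np.array([.5557,-.0350]);YAW=np.deg2rad(12.)
BX=np.array([np.cos(YAW),np.sin(YAW),0]);BY=np.array([-np.sin(YAW),np.cos(YAW),0]);UZ=np.array([0,0,1.])
AX=np.array([*C,0])-.085*BX+.109*BY+.066*UZ
def rot(y,z): return R.from_matrix(np.stack([np.cross(y,z),y,z],1)).as_rotvec()
def pawl(th,tilt=0,s=1,up=0):
    g=AX+BX*(.062*np.cos(th)-.022*np.sin(th))+UZ*(.062*np.sin(th)+.022*np.cos(th))
    z=-np.sin(tilt)*BX-np.cos(tilt)*UZ
    return g+z*(.019-up),rot(s*BY,z)
def hand(phi,z=.066,s=1,lead=0,r=.08):
    t=np.array([-np.sin(phi),np.cos(phi),0]);p=np.array([*C,z])+r*np.array([np.cos(phi),np.sin(phi),0])+lead*t
    return p,rot(s*t,-UZ)
E
python3 - <<'E'
from h import *
for s in(1,-1):
  for th in(.1,.8,1.4,1.6,1.75,1.85):
    print(s,th,[ (None if (q:=kin.solve_ik(*pawl(th,np.deg2rad(t),s,up))) is None else q[[0,4,5]].round(2)) for t,up in((0,0),(15,0),(25,0),(35,0),(25,.07))])
  print([None if (q:=kin.solve_ik(*hand(np.deg2rad(f),.066,s))) is None else q[[0,5]].round(2) for f in(-122,-90,-60,-20,-10)])
E
```

```text
1 0.1 [array([ 0.08,  0.67, -1.7 ]), array([ 0.1 ,  0.96, -1.66]), array([ 0.11,  1.14, -1.64]), array([ 0.11,  1.32, -1.64]), array([ 0.11,  1.27, -1.65])]
1 0.8 [array([ 0.08,  0.72, -1.7 ]), array([ 0.09,  1.  , -1.66]), array([ 0.1 ,  1.17, -1.65]), array([ 0.11,  1.34, -1.64]), array([ 0.11,  1.3 , -1.65])]
1 1.4 [array([ 0.06,  0.72, -1.72]), array([ 0.08,  0.98, -1.67]), array([ 0.09,  1.15, -1.66]), array([ 0.1 ,  1.32, -1.64]), array([ 0.1 ,  1.29, -1.66])]
1 1.6 [array([ 0.06,  0.7 , -1.72]), array([ 0.08,  0.97, -1.67]), array([ 0.09,  1.14, -1.66]), array([ 0.1 ,  1.3 , -1.64]), array([ 0.1 ,  1.28, -1.66])]
1 1.75 [array([ 0.06,  0.69, -1.72]), array([ 0.08,  0.96, -1.67]), array([ 0.09,  1.12, -1.66]), array([ 0.1 ,  1.29, -1.64]), array([ 0.09,  1.26, -1.66])]
1 1.85 [array([ 0.05,  0.68, -1.73]), array([ 0.08,  0.95, -1.68]), array([ 0.09,  1.11, -1.66]), array([ 0.09,  1.27, -1.64]), array([ 0.09,  1.25, -1.66])]
[array([-0.24,  0.32]), array([-0.25, -0.25]), array([-0.21, -0.74]), array([-0.14, -1.36]), array([-0.11, -1.51])]
-1 0.1 [array([0.08, 0.67, 1.45]), array
[... 232 characters left out ...]
1.3 , 1.49])]
-1 1.4 [array([0.06, 0.72, 1.43]), array([0.08, 0.98, 1.47]), array([0.09, 1.15, 1.49]), array([0.1 , 1.32, 1.5 ]), array([0.1 , 1.29, 1.48])]
-1 1.6 [array([0.06, 0.7 , 1.42]), array([0.08, 0.97, 1.47]), array([0.09, 1.14, 1.49]), array([0.1, 1.3, 1.5]), array([0.1 , 1.28, 1.48])]
-1 1.75 [array([0.06, 0.69, 1.42]), array([0.08, 0.96, 1.47]), array([0.09, 1.12, 1.48]), array([0.1 , 1.29, 1.5 ]), array([0.09, 1.26, 1.48])]
-1 1.85 [array([0.05, 0.68, 1.42]), array([0.08, 0.95, 1.47]), array([0.09, 1.11, 1.48]), array([0.09, 1.27, 1.5 ]), array([0.09, 1.25, 1.48])]
[array([-0.24, -2.83]), array([-0.25,  2.9 ]), array([-0.21,  2.41]), array([-0.14,  1.78]), array([-0.11,  1.63])]
```

```bash
python3 - <<'E'
from h import *
T=np.deg2rad(12)
p,o=pawl(.1,T,1,.11)
env.reach(p,o)
env.grip(.55,20)
s=env.observe();c=cams.camera("wrist");save("w1",c)
M=np.eye(4);M[:3,:3]=R.from_rotvec(s["eef_rot"]).as_matrix();M[:3,3]=s["tcp_pos"]
W=M@np.array(c["mount"]);c["xyz"]=W[:3,3];c["rotation"]=W[:3,:3]
P=cloud(c);np.save("w1_p.npy",P)
print(s["time"],s["tcp_pos"],p)
d=P-AX;bx=d@BX;by=d@BY
m=(abs(bx-.05)<.04)&(abs(by)<.03)&(d[...,2]>.02)&(d[...,2]<.045)&(c["z_map"]>0)
print(m.sum(),[ (a[m].min().round(4),np.median(a[m]).round(4),a[m].max().round(4)) for a in(bx,by,d[...,2])])
E
```

```text
3.25 [0.52660194 0.07025054 0.18308755] [0.52659544 0.07024876 0.1830912 ]
550 [(np.float64(0.0513), np.float64(0.0583), np.float64(0.0662)), (np.float64(-0.0131), np.float64(-0.0003), np.float64(0.0126)), (np.float64(0.0317), np.float64(0.0372), np.float64(0.0404))]
```

View pics/w1.png

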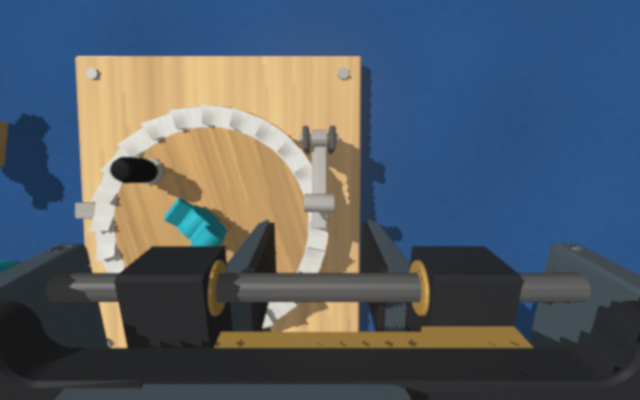

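The wrist view shows the grip stub at (318,203), centred between the fingers. The depth data agrees with the model to about 1 mm, so I'll grip and flip the pawl.

```bash
python3 - <<'E'
from h import *
T=np.deg2rad(12)
p,o=pawl(.11,T); env.move_l(p,o,rate=.12)
env.grip(0,20); s=env.observe();print(s["time"],s["width"]*91,s["grasp_force"],s["ft_force"])
f=[]
for th in np.linspace(.11,1.76,10)[1:]:
    p,o=pawl(th,T);env.move_l(p,o,rate=.1);s=env.observe();f.append([th,*s["ft_force"],s["width"]*91])
    if np.linalg.norm(s["ft_force"])>35: print("STOP");break
print(np.array(f).round(2))
print(env.observe()["time"])
c=cams.camera("top");save("t2",c);P=cloud(c);d=P-AX
m=(abs(d@BY)<.02)&(d@BX>.03)&(d@BX<.09)&(d[...,2]>.005);print("pawl pts left over teeth",m.sum())
E
```

```text
4.85 25.97465990788539 20.00009536743164 [-0.48554754  6.21347384  1.48746023]
[[ 0.29 -0.71  5.78 -0.62 25.66]
 [ 0.48  0.35  5.44 -0.33 25.92]
 [ 0.66  0.3   6.01  0.56 25.77]
 [ 0.84  0.06  5.71  3.   25.63]
 [ 1.03  0.91  6.68  4.98 25.62]
 [ 1.21 -0.09  7.06  7.18 25.64]
 [ 1.39 -1.92  5.81  8.53 25.72]
 [ 1.58 -3.42  5.56  6.83 25.75]
 [ 1.76 -3.25  6.68  5.79 25.35]]
7.25
pawl pts left over teeth 778
```

```bash
python3 - <<'E'
from h import *
T=np.deg2rad(12)
env.grip(.5); 
p,o=pawl(1.76,T,up=.08); env.move_l(p,o,rate=.2)
p,o=hand(np.deg2rad(-122),.16); env.reach(p,o)
c=cams.camera("scene");save("s2",c);P=cloud(c);d=P-AX
m=(abs(d@BY)<.02)&(abs(d@BX)<.09)&(d[...,2]>.02)&(d[...,2]<.12)&(c["z_map"]>0)
a=np.array([d[m]@BX,d[m]@BY,d[m][:,2]]);print(m.sum(),np.percentile(a,[2,50,98],axis=1).round(4))
# stop geometry from scene + top
t=cams.camera("top")
for n,c in(("scene",c),("top",t)):
    P=cloud(c);r=P[...,:2]-C;rr=np.hypot(r[...,0],r[...,1]);ph=np.arctan2(r[...,1],r[...,0])
    g=c["pixels"].astype(int);
    m=(rr>.12)&(rr<.16)&(P[...,2]>.025)&(P[...,2]<.06)&(ph>0)&(ph<.8);print(n,"stop",m.sum(),np.percentile(ph[m],[1,5,25,50,75,95,99]).round(3) if m.any() else 0)
    m=(rr>.124)&(rr<.138)&(P[...,2]>.036)&(P[...,2]<.056)&(ph<-1.2)&(ph>-1.9);print(n,"lug",m.sum(),np.percentile(ph[m],[1,5,50,95,99]).round(3) if m.any() else 0)
    m=(abs(rr-.08)<.02)&(P[...,2]>.09)&(P[...,2]<.106)&(g.max(-1)<70)&(ph<-1.5)&(ph>-2.8);print(n,"handle",m.sum(),np.median(P[m],0) if m.any() else 0)
print(env.observe()["time"],env.observe()["ft_force"])
im=cv2.imread("pics/s2.png")[130:300,180:400];cv2.imwrite("pics/s2c.png",cv2.resize(im,None,fx=3.4,fy=3.4,interpolation=cv2.INTER_CUBIC))
E
```

```text
172 [[-0.0432 -0.0106  0.0234]
 [-0.012  -0.0016  0.059 ]
 [-0.0005  0.0083  0.088 ]]
scene stop 263 [0.252 0.257 0.272 0.369 0.422 0.58  0.747]
scene lug 42 [-1.532 -1.521 -1.454 -1.413 -1.409]
scene handle 56 [ 0.51998944 -0.10198468  0.09989094]
top stop 264 [0.24  0.251 0.288 0.384 0.45  0.552 0.581]
top lug 0 0
top handle 0 0
10.2 [-0.51547197 -0.4436723  -0.41314551]
```

View pics/s2c.png

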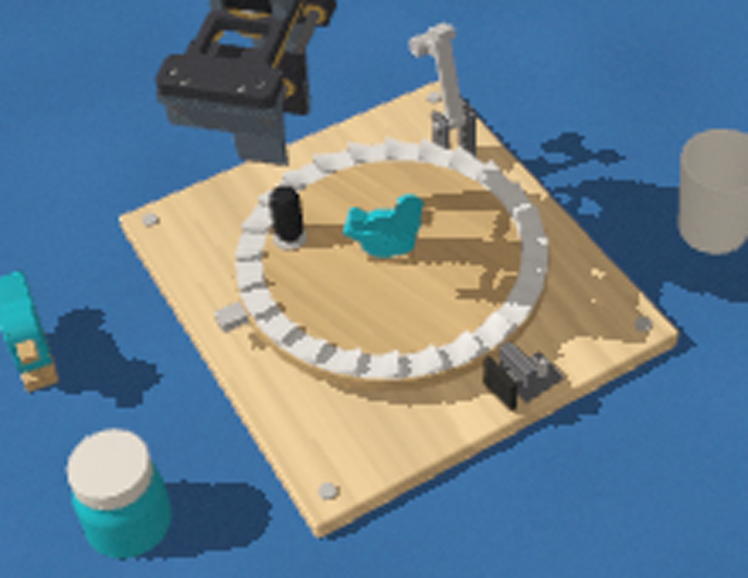

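The pawl stays back clear of the teeth, with its grip at crop (430,35), and the bystanders haven't moved. The front of the stop pad is at about φ≈+0.25 and the lug face at about -1.41. I'll cage the handle between the fingers and push it to just short of contact.

```bash
cat >> h.py <<'E'
def ft(phi,n=4,dt=.02):
    a=[]
    for _ in range(n):
        a.append(env.observe()["ft_force"]);env.dwell(dt)
    f=np.mean(a,0);t=np.array([-np.sin(phi),np.cos(phi),0]);r=np.array([np.cos(phi),np.sin(phi),0])
    return -f@t,f@r,f[2]
E
python3 - <<'E'
from h import *
p0=-2.12
p,o=hand(p0,.16);env.move_l(p,o,rate=.2)
p,o=hand(p0,.067);env.move_l(p,o,rate=.12)
print("down",ft(p0))
env.grip(.34,40);print(env.observe()["width"]*91,ft(p0))
for phi in np.arange(p0,-.66,.146)[0:]:
    p,o=hand(phi,.067,lead=.0035);env.move_l(p,o,rate=.06)
    s=env.observe();k=ft(phi,1);print(round(phi,3),s["time"],np.round(k,2),round(s["width"]*91,1))
    if abs(k[0])>14 or abs(k[1])>20: print("STOP");break
E
```

```text
down (np.float64(-0.306176433396611), np.float64(0.09251544314789059), np.float64(0.2545757728680519))
30.814141214249673 (np.float64(0.5335198154948539), np.float64(0.03437869140666339), np.float64(-0.11090113017658604))
-2.12 12.2 [-0.25 -0.05  0.25] 31.0
-1.974 12.5583 [ 0.54 -0.09 -0.37] 30.9
-1.828 12.9167 [-0.45  0.72 -1.  ] 30.7
-1.682 13.275 [0.79 0.38 0.22] 31.1
-1.536 13.6333 [0.18 0.31 0.54] 30.7
-1.39 13.9917 [-0.16 -0.21  0.21] 31.1
-1.244 14.35 [ 0.29 -0.32  0.37] 30.7
-1.098 14.7083 [ 0.97  0.08 -0.64] 30.7
-0.952 15.0667 [ 0.16 -0.05 -0.49] 31.1
-0.806 15.425 [-0.76  0.89  0.45] 31.3
```

```bash
python3 - <<'E'
from h import *
c=cams.camera("scene");save("s3",c);P=cloud(c);r=P[...,:2]-C;rr=np.hypot(r[...,0],r[...,1]);ph=np.arctan2(r[...,1],r[...,0])
m=(rr>.124)&(rr<.138)&(P[...,2]>.036)&(P[...,2]<.056)&(ph<.2)&(ph>-1.9);print("lug",m.sum(),np.percentile(ph[m],[1,5,50,95,99]).round(3))
im=cv2.imread("pics/s3.png")[130:300,180:400];cv2.imwrite("pics/s3c.png",cv2.resize(im,None,fx=3.4,fy=3.4,interpolation=cv2.INTER_CUBIC))
s=env.observe();print(s["time"],s["tcp_pos"],hand(-.806,.067,lead=.0035)[0])
E
```

```text
lug 38 [-0.204 -0.199 -0.149 -0.093 -0.086]
15.4917 [ 0.61328661 -0.09047379  0.06694193] [ 0.61361654 -0.09029851  0.067     ]
```

View pics/s3c.png

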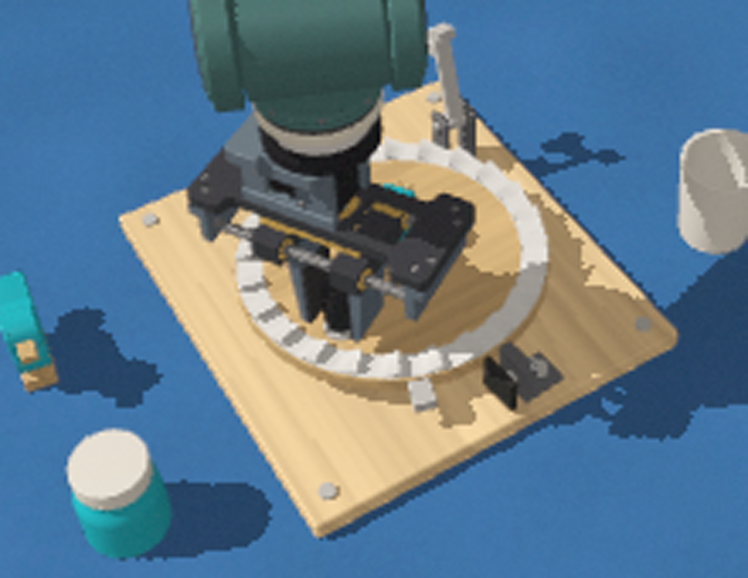

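The lug face is now at φ≈-0.09 and the pad at about 0.25. I'll make a short move and then creep in with force feedback.

```bash
cat > creep.py <<'E'
from h import *
import sys
def go(phi,rate): 
    p,o=hand(phi,.067,lead=.0035);env.move_l(p,o,rate=rate)
phi=float(sys.argv[1]);end=float(sys.argv[2]);goal=13.8
go(phi,.04);L=[]
while phi<end and env.observe()["time"]<38:
    k=ft(phi,2,.02)
    if k[0]>5: k=ft(phi,6,.02)
    L.append((phi,*k))
    if k[0]>=goal-.9: break
    phi+=.0025 if k[0]<5 else float(np.clip((goal-k[0])*.00012,.0003,.0012))
    go(phi,.01)
L=np.array(L).round(4);print(L[::8,:3]);print(L[-14:,:3]);print(len(L),env.observe()["time"],env.observe()["width"]*91)
E
python3 creep.py -.57 -.40
```

```text
[[-0.57   -0.0225 -0.7394]
 [-0.55    3.3199 -0.1034]
 [-0.53    2.5838 -0.1399]
 [-0.51    2.6063 -0.5353]
 [-0.49    3.1844 -0.5539]
 [-0.47    2.4711  0.3879]
 [-0.4547  7.2535 -0.356 ]
 [-0.4496 10.0058  0.1719]
 [-0.4465 11.6803 -0.0376]]
[[-0.45    9.8183 -0.0725]
 [-0.4496 10.0058  0.1719]
 [-0.4491 10.0572 -0.1553]
 [-0.4487 10.3486 -0.0747]
 [-0.4482 10.5298  0.5059]
 [-0.4478 10.6583  0.1574]
 [-0.4475 11.2752  0.0889]
 [-0.4472 11.2596 -0.3039]
 [-0.4469 11.0765 -0.149 ]
 [-0.4465 11.6803 -0.0376]
 [-0.4462 11.8569  0.3647]
 [-0.4459 11.9791 -0.0685]
 [-0.4456 11.7269  0.0574]
 [-0.4453 11.8506 -0.4764]]
69 38.0667 30.935033337517687
```

```bash
python3 - <<'E'
from h import *
phi=-.4453
for _ in range(5):
    phi+=.0011;p,o=hand(phi,.067,lead=.0035);env.move_l(p,o,rate=.01);k=ft(phi,6,.02);print(round(phi,4),np.round(k,2))
    if k[0]>13.6: break
# retreat: back the finger off, then up
p,o=hand(phi,.067,lead=.0005);env.move_l(p,o,rate=.01);print(ft(phi,2))
env.grip(.5);p,o=hand(phi,.067,lead=-.003);p[2]=.17;p[:2]=hand(phi,.067,lead=0.0005)[0][:2]
env.move_l(p,o,rate=.15);print(env.observe()["time"])
T=np.deg2rad(12)
p,o=pawl(1.85,T,up=.085);env.reach(p,o)
s=env.observe();c=cams.camera("wrist");save("w4",c)
M=np.eye(4);M[:3,:3]=R.from_rotvec(s["eef_rot"]).as_matrix();M[:3,3]=s["tcp_pos"]
W=M@np.array(c["mount"]);c["xyz"]=W[:3,3];c["rotation"]=W[:3,:3]
d=cloud(c)-AX;bx=d@BX;by=d@BY
m=(bx<-.02)&(bx>-.07)&(abs(by)<.03)&(d[...,2]>.03)&(d[...,2]<.1)&(c["z_map"]>0)
print(m.sum(),[np.percentile(a[m],[1,50,99]).round(4) for a in(bx,by,d[...,2])] if m.any() else 0)
print(s["time"],pawl(1.85)[0]-AX)
E
```

```text
-0.4442 [12.52  0.02  3.49]
-0.4431 [13.48  0.21  3.73]
-0.442 [13.72 -0.15  3.87]
(np.float64(0.47643954559500906), np.float64(0.17329959583255616), np.float64(0.11470577160012482))
40.875
948 [array([-0.0462, -0.0361, -0.0206]), array([-0.0131, -0.0001,  0.0123]), array([0.0582, 0.0634, 0.0855])]
41.8 [-0.03739913 -0.00794943  0.03453608]
```

View pics/w4.png

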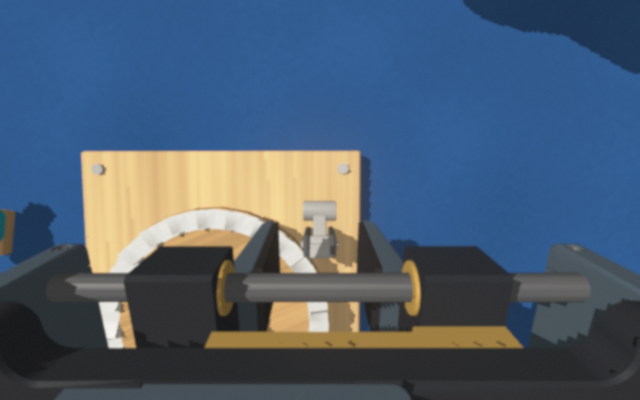

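The stub is at (320,210), between the fingers and at the flipped-back limit. Next I'll grip it and lay it down.

```bash
python3 - <<'E'
from h import *
T=np.deg2rad(12)
p,o=pawl(1.84,T);env.move_l(p,o,rate=.12)
env.grip(0,20);s=env.observe();print(s["time"],s["width"]*91,s["ft_force"])
for th in np.linspace(1.84,.14,10)[1:]:
    p,o=pawl(th,T);env.move_l(p,o,rate=.1)
    f=env.observe()["ft_force"]
    if np.linalg.norm(f)>35: print("STOP",th,f);break
b=ft(0,4)[2]
for th in np.arange(.12,-.01,-.02):
    p,o=pawl(th,T);env.move_l(p,o,rate=.02);z=ft(0,3)[2];print(round(th,2),z-b)
    if z-b>2: break
env.grip(.5);p,o=pawl(th,T,up=.11);env.move_l(p,o,rate=.15)
env.move_l(p+.05*UZ-.0*BX,o,rate=.2)
s=env.observe();c=cams.camera("wrist");save("w5",c)
M=np.eye(4);M[:3,:3]=R.from_rotvec(s["eef_rot"]).as_matrix();M[:3,3]=s["tcp_pos"]
W=M@np.array(c["mount"]);c["xyz"]=W[:3,3];c["rotation"]=W[:3,:3]
d=cloud(c)-AX;bx=d@BX;by=d@BY
m=(abs(bx-.05)<.04)&(abs(by)<.03)&(d[...,2]>.02)&(d[...,2]<.045)&(c["z_map"]>0)
print(m.sum(),[np.percentile(a[m],[1,50,99]).round(4) for a in(bx,by,d[...,2])])
c=cams.camera("scene");save("s5",c);P=cloud(c);r=P[...,:2]-C;rr=np.hypot(r[...,0],r[...,1]);ph=np.arctan2(r[...,1],r[...,0])
m=(rr>.124)&(rr<.138)&(P[...,2]>.036)&(P[...,2]<.053)&(ph<.2)&(ph>-1.9);print("lug",m.sum(),np.percentile(ph[m],[1,5,50,95,99]).round(3))
im=cv2.imread("pics/s5.png")[130:300,180:400];cv2.imwrite("pics/s5c.png",cv2.resize(im,None,fx=3.4,fy=3.4,interpolation=cv2.INTER_CUBIC))
print(env.observe()["time"])
E
```

```text
43.15 25.521552267478764 [-1.94050445  6.47081187  3.52268201]
0.12 2.5177661335115014
373 [array([0.052 , 0.0588, 0.0664]), array([-0.0124, -0.0002,  0.012 ]), array([0.0304, 0.0354, 0.0376])]
lug 25 [0.129 0.132 0.153 0.19  0.195]
47.8833
```

View pics/s5c.png

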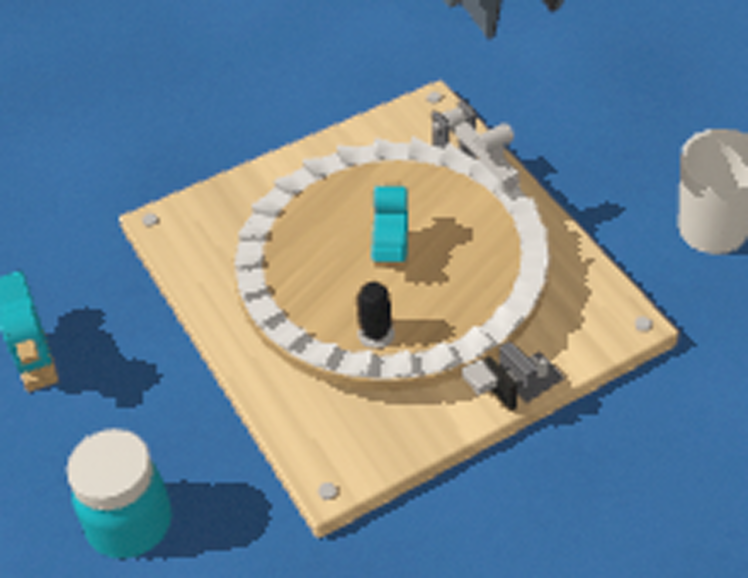

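View pics/w5.png

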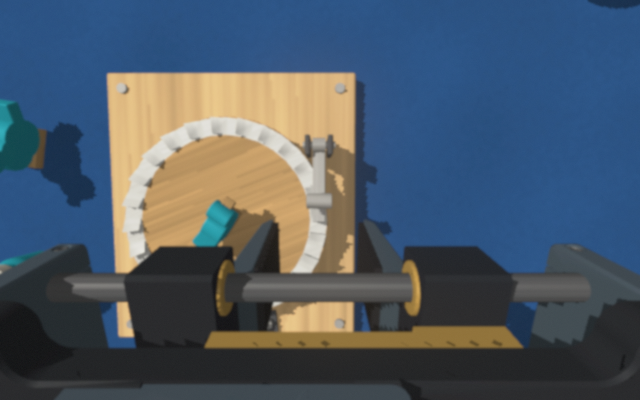

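The scene crop shows the lug (480,378) against the pad (500,383). The pawl lies on the teeth, with its grip at (318,200) in the wrist view. The bystanders haven't moved, and the gripper is clear of everything.

```bash
python3 -c "
from h import *
print(order.hand_in())"
```

```text
the job is handed in; nothing more can be done
None
```

I wound the table back until its lug pressed the rubber stop at about 6.6 N (estimated from the push at the handle), left it there, laid the pawl back on the teeth, left the jar, bird and cup alone, and handed the job in at about 48 s; no verdict was shown.

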